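Stack the kitchen tins on their cork mats

ROBOT

A 7-joint arm with a two-finger parallel gripper is mounted at the origin on the work surface. World frame = base frame: x ahead of the robot, y to its left, z up, the work surface at z = 0. Lengths are in mm, angles in degrees, forces in N, time in s.
With the tool pointing down it reaches from about 400 to 850 mm from the base axis. Payload 10.4 kg.
Tool frame: the origin (TCP) lies midway between the tips of the shut fingers; the grasp point (between the pads) lies manip.grip_point_offset behind it (manip.grip_point_offset is the distance from the TCP to the grasp point, in mm); z points along the fingers, y is the line along which they close (so a half turn about z gives the same grasp; the last joint's range is limited). The gripper opens to 85 mm and grips with 20 to 120 N. Pads are 22 mm wide; open, the fingers measure 114 mm over their backs; the gripper's body (76 mm by 85 mm) begins 54 mm behind the grasp point. The pads swing forward as they close: fully open they stand 13 mm farther back than shut.
Start: joints at [-65.753, 19.034, -3.707, 83.658, 1.238, 77.344, -5.071], TCP at [269.478, 563.944, 231.338] pointing down, gripper open.
Joint ranges: [-148.97, 148.97], [-28.65, 121.19], [-84.17, 76.75], [9.2, 138.47], [-72.65, 252.65], [3.7, 117.97], [-149.18, 149.18]. Speed limits (degrees/s): [127.2, 127.2, 159.86, 159.86, 180, 180, 180].

INTERFACE

Orientations are given as a 3x3 rotation matrix whose columns are the frame's x, y, z axes.
In Python, from bench import observe, grab_frame, job, manip gives the robot as it stands.
- The arm moves only by the shell command python3 -m pendant 'ROWS' [FORCE]. ROWS is JSON, one flat list of numbers, 5 for each row, row after row: the finger opening in cm, from 0 to 8.54, then the shift along the tool's x, y, z in cm, then the turn about the tool's z in degrees. In form: [jaw, tx, ty, tz, turn, jaw, tx, ty, tz, turn, ...]. A call has 1 to 10 rows; each row is the pose to reach, as a shift and turn from the pose commanded when the call began, along the tool's axes at that moment; what a row does not reach only later rows make up. A row lasts 1/12 s, in which the tool goes at most 41.7 mm and 7.16 degrees, less where a joint would pass 70% of its speed; a pose out of reach is approached as far as the arm can. A call with a gripper value outside its range is refused whole. The fingers move at their own pace and stop on an object; FORCE is the grip in N (left out, the last holds). Time passes only in rows, so rows that repeat a pose let the fingers close. It gives the time, the measured TCP pose, the force, the opening and the grip force at its end, in the units of the state.
- observe(): the state, without advancing time (a new reading comes with each control period).
- grab_frame(name): name is "side" or "top" or "wrist"; returns a dict with "image" (400x640x3 uint8, red, green, blue), "camera_matrix" (3x3 intrinsics, pixels), "dist_coeffs" ([k1, k2, p1, p2, k3] as OpenCV has them; the pictures are not rectified), "position" and "rotation" of the camera in the world. Camera axes: x right, y down, z forward; pixel columns grow to the right and rows downward; lengths in mm; the calibration is good to about 2 mm. A picture is of the moment at which its call begins. There is no depth.
- job.close_job(): hands the job in; it is judged then, once.
The state is a dict: "clock": time; "joint_positions": joint angles; "joint_velocities": joint speeds; "joint_torque": joint torques, N m; "position": TCP position; "tcp_rot": TCP orientation; "contact_force": force on the tool from outside, world axes, zero at the start; "moment": the same for the moment, N m; "gripper_width": opening from 0.0 (shut) to 1.0 (fully open); "gripper_force": force on a finger pad.
Only numpy, scipy, OpenCV 4.12 (cv2) and the standard library are available. Lean on these libraries where they do the work, as an engineer would, in place of code of your own. Each camera call takes 0.05 s, during which the arm holds its last target. There are 200 camera calls.

TASK

Tidy the worktop: stand the large round tin in the middle of the round cork mat and the large square tin in the middle of the square one, then stack each small tin on the large one of its own shape, sitting down inside the raised rim of its lid, the square one with its sides in line with those of the tin below. Keep the tins upright, set each one down gently before letting go of it rather than dropping it, and leave the jam jar, the cup and the pepper mill where they are.

Things in the scene. Friction and masses are not known exactly. Their poses are not given: they have to be found in the camera images.
- round_tin_large: closed, brushed-steel kitchen tin, round, 64 mm outside diameter, 55 mm high overall with a thin dark lid seam; origin at the centre of its underside, z up. Straight sides. The lid is sunk: its flat top lies 50 mm above the underside, inside a 3.5 mm thick raised rim 5 mm high (57 mm inside diameter), in which the small round tin sits. About 0.2 kg.
- round_tin_small: closed, brushed-steel kitchen tin, round, 46 mm outside diameter, 42 mm high overall with a thin dark lid seam; origin at the centre of its underside, z up. Straight sides, flat bottom, same sunken lid (4 mm deep). About 0.12 kg.
- square_tin_large: closed, brushed-steel kitchen tin, square, 60 x 60 mm outside, 55 mm high overall with a thin dark lid seam; origin at the centre of its underside, z up. Straight sides parallel to its x and y. The lid is sunk: its flat top lies 50 mm above the underside, inside a 3 mm thick raised rim 5 mm high (54 x 54 mm inside), in which the small square tin sits. About 0.24 kg. It may stand at any yaw.
- square_tin_small: closed, brushed-steel kitchen tin, square, 44 x 44 mm outside, 42 mm high overall with a thin dark lid seam; origin at the centre of its underside, z up. Straight sides parallel to its x and y, flat bottom, same sunken lid (4 mm deep). About 0.13 kg. It may stand at any yaw.
- round_mat: round cork mat, 110 mm diameter, 6 mm thick, fixed to the worktop; origin at the centre of its underside, z up (its top is 6 mm above).
- square_mat: square cork mat, 100 x 100 mm, 6 mm thick, fixed to the worktop; origin at the centre of its underside, z up (its top is 6 mm above), sides parallel to its x and y.
- jam_jar: amber glass jar with a white cap, 58 mm diameter, 72 mm high, loose, origin at the centre of its underside. Not part of the job: leave it alone.
- espresso_cup: small white open cup without handle, 62 mm across the rim, 58 mm high, loose, origin at the centre of its underside. Not part of the job: leave it alone.
- pepper_mill: dark wooden pepper mill, 46 mm across the foot, 90 mm high, loose, origin at the centre of its underside. Not part of the job: leave it alone.

How it is judged (in metres and radians):
At the end, for the whole second after the job is handed in: Each large tin stands within 15 mm of the middle of the mat of its shape; each small tin is fully down (within 3 mm) on the sunken lid of the large one of its shape, axes within 8 mm, square sides parallel within 0.25 rad; all upright within 0.1 rad and at rest (horizontal distance between round_tin_large and round_mat below 0.015 m and z of round_tin_large in the frame of round_mat between 0.003 and 0.009 m and horizontal distance between round_tin_small and round_tin_large below 0.008 m and z of round_tin_small in the frame of round_tin_large between 0.047 and 0.053 m and horizontal distance between square_tin_large and square_mat below 0.015 m and z of square_tin_large in the frame of square_mat between 0.003 and 0.009 m and horizontal distance between square_tin_small and square_tin_large below 0.008 m and z of square_tin_small in the frame of square_tin_large between 0.047 and 0.053 m and (angle between the x axis of square_tin_small and the x axis of square_tin_large, either way round below 0.25 rad or angle between the x axis of square_tin_small and the y axis of square_tin_large, either way round below 0.25 rad) and angle between each of round_tin_large, round_tin_small, square_tin_large, square_tin_small's own z axis and vertical below 0.1 rad and linear speed of each of round_tin_large, round_tin_small, square_tin_large, square_tin_small below 0.02 m/s and angular speed of each of round_tin_large, round_tin_small, square_tin_large, square_tin_small below 0.2 rad/s); the robot touches nothing.
It fails at once if the jam jar pushed more than 20 mm from its place or tipped over (distance of jam_jar from where it was at the start of the episode above 0.02 m or angle between jam_jar's own z axis and vertical above 0.5 rad).
It fails at once if the espresso cup pushed more than 20 mm from its place or tipped over (distance of espresso_cup from where it was at the start of the episode above 0.02 m or angle between espresso_cup's own z axis and vertical above 0.5 rad).
It fails at once if the pepper mill pushed more than 20 mm from its place or tipped over (distance of pepper_mill from where it was at the start of the episode above 0.02 m or angle between pepper_mill's own z axis and vertical above 0.5 rad).
It fails at once if a tin tipped more than 40 degrees (angle between any of round_tin_large, round_tin_small, square_tin_large, square_tin_small's own z axis and vertical above 0.7 rad).
It fails at once if a tin let go more than 15 mm above its mat, or above the sunken lid it belongs on ((contact force between round_tin_large and the fingers below 0.05 N and horizontal distance between round_tin_large and round_mat below 0.05 m and z of round_tin_large in the frame of round_mat above 0.021 m) or (contact force between round_tin_small and the fingers below 0.05 N and horizontal distance between round_tin_small and round_tin_large below 0.05 m and z of round_tin_small in the frame of round_tin_large above 0.065 m) or (contact force between square_tin_large and the fingers below 0.05 N and horizontal distance between square_tin_large and square_mat below 0.05 m and z of square_tin_large in the frame of square_mat above 0.021 m) or (contact force between square_tin_small and the fingers below 0.05 N and horizontal distance between square_tin_small and square_tin_large below 0.05 m and z of square_tin_small in the frame of square_tin_large above 0.065 m)).
It also fails if it takes over 112 s, if anything falls off the work surface, if the arm or the gripper's body presses on something with over 40 N, if the wrist force passes 120 N, or if a joint passes its speed limit or range.

## Working session

There is one attempt and no reset: what is moved stays moved. The work goes in short steps, Python scripts to look and compute and a shell command to move; the robot and the scene stay as the last step left them, time stands still between calls to the robot, and variables do not carry over. Pictures are saved under pics/ and viewed, at most 14 in all, crops included, and the job is handed in when it is done.

```bash
ls; mkdir -p pics; python3 - <<'E'
from bench import observe, grab_frame, manip
import cv2,numpy as np
print(manip.grip_point_offset); s=observe()
for k in ("clock","position","tcp_rot","gripper_width","contact_force"): print(k,np.round(s[k],3).tolist())
for n in ("top","side"):
    f=grab_frame(n); cv2.imwrite(f"pics/{n}0.png",f["image"][:,:,::-1]); np.savez(f"{n}0.npz",**f)
    print(n,f["camera_matrix"],f["dist_coeffs"],f["position"],f["rotation"])
E
```

```text
pics
18.700000000000003
clock 0.0
position [269.338, 563.577, 230.507]
tcp_rot [[-0.902, 0.431, -0.001], [0.431, 0.902, -0.001], [-0.0, -0.001, -1.0]]
gripper_width 1.002
contact_force [0.237, 0.061, -0.131]
top [[386.1756362    0.         317.17470275]
 [  0.         386.1756362  204.67497767]
 [  0.           0.           1.        ]] [-0.06138343  0.          0.          0.          0.        ] [406.6136655   21.31158383 957.3592053 ] [[-6.38159108e-04 -9.95130463e-01  9.85644672e-02]
 [-9.99273209e-01 -3.12205741e-03 -3.79908687e-02]
 [ 3.81135947e-02 -9.85170756e-02 -9.94405219e-01]]
side [[373.82293798   0.         319.25064201]
 [  0.         373.82293798 192.54702115]
 [  0.           0.           1.        ]] [-0.06804371  0.          0.          0.          0.        ] [ 333.88547984 -608.90372907  596.73762566] [[ 0.96720123 -0.15198075  0.20352795]
 [-0.25354923 -0.62595686  0.73748952]
 [ 0.01531551 -0.76490513 -0.64396085]]
```

View pics/top0.png

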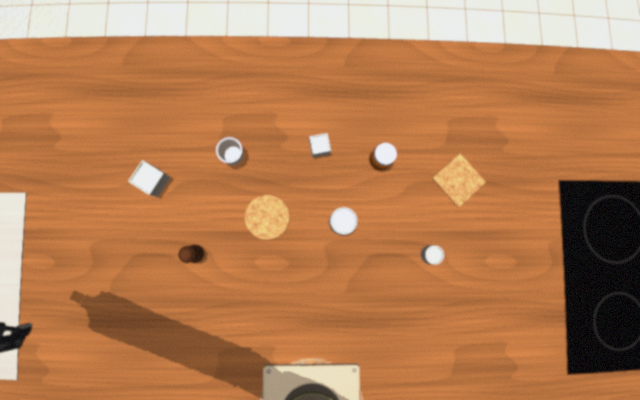

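View pics/side0.png

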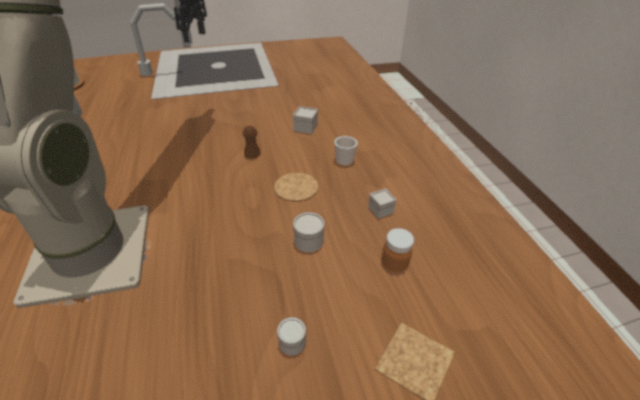

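The top view shows the large square tin at (148,178), cup (230,151), small square (320,145), jam jar (385,154), square mat (460,180), round mat (267,217), large round (343,221), small round (433,255) and mill (191,254). The side view agrees with this layout.

```bash
cat > h.py <<'E'
import cv2,numpy as np
from bench import observe, grab_frame
def ray(f,px,z):
    K,d,R,p=(np.asarray(f[k],float) for k in ("camera_matrix","dist_coeffs","rotation","position"))
    u=cv2.undistortPoints(np.float64(px).reshape(-1,1,2),K,d).reshape(-1,2)
    w=np.c_[u,np.ones(len(u))]@R.T
    return (p+w*((z-p[2])/w[:,2])[:,None])[:,:2]
def proj(f,P):
    K,d,R,p=(np.asarray(f[k],float) for k in ("camera_matrix","dist_coeffs","rotation","position"))
    rv=cv2.Rodrigues(R.T)[0]
    return cv2.projectPoints(np.float64(P).reshape(-1,1,3),rv,-R.T@p,K,d)[0].reshape(-1,2)
def blobs(f,mask,z,amin=60):
    cs,_=cv2.findContours(mask.astype(np.uint8),cv2.RETR_EXTERNAL,cv2.CHAIN_APPROX_NONE)
    out=[]
    for c in cs:
        if len(c)>=10 and cv2.contourArea(c)>amin:
            w=ray(f,c.reshape(-1,2),z).astype(np.float32)
            (a,b),(s,t),g=cv2.minAreaRect(w)
            out.append((c.reshape(-1,2).mean(0).round(0),np.round([a,b,s,t,g,2*np.sqrt(cv2.contourArea(w)/np.pi)],1)))
    return out
def tool(dx,dy):
    "world shift mm -> tool axes cm"
    R=np.array(observe()["tcp_rot"]); return np.round(R.T@[dx,dy,0]/10,2)
E
python3 - <<'E'
from h import *
f=dict(np.load("top0.npz")); im=f["image"]; h=cv2.cvtColor(im,cv2.COLOR_RGB2HSV)
S,V=h[...,1],h[...,2]; roi=np.zeros(S.shape,bool); roi[110:280,110:520]=1
for z in (42,55):
    print("tops z",z)
    for b in blobs(f,(S<70)&(V>175)&roi,z): print(*b)
print(h[180,460],h[217,267],h[200,460+60],h[178,148],h[181,163],h[221,343])
m=((h[...,0]>14)&(V>150)&(S>70)&roi); cv2.imwrite("pics/m.png",m*255)
m=cv2.morphologyEx(m.astype(np.uint8),cv2.MORPH_CLOSE,np.ones((5,5)))
m=cv2.morphologyEx(m,cv2.MORPH_OPEN,np.ones((5,5)))
for b in blobs(f,m,6): print("mat",*b)
cv2.imwrite("pics/c.png",cv2.resize(im[115:275,120:320,::-1],(800,640),interpolation=cv2.INTER_CUBIC)[:600])
E
```

```text
tops z 42
[434. 255.] [ 379.3 -295.1   41.8   43.1   88.6   43. ]
[344. 220.] [459.8 -75.2  62.2  64.4  89.4  62.5]
[146. 177.] [563.1 397.2  61.4  62.9  58.5  67.5]
[385. 153.] [ 623.5 -180.6   51.9   52.6   89.    52.3]
[229. 149.] [630.3 199.9  61.7  60.2   1.3  61.8]
[320. 143.] [647.4 -19.5  44.7  46.3  11.2  48.6]
tops z 55
[434. 255.] [ 379.7 -290.6   41.2   42.5   88.6   42.4]
[344. 220.] [459.1 -73.8  61.3  63.5  89.4  61.6]
[146. 177.] [560.9 391.9  60.5  62.   58.5  66.5]
[385. 153.] [ 620.4 -177.8   51.1   51.9   89.    51.5]
[229. 149.] [627.1 197.4  60.9  59.3   1.3  60.9]
[320. 143.] [644.  -18.9  44.1  45.7  11.2  47.9]
[ 20 121 236] [ 18 127 235] [ 13 163 199] [ 98   4 241] [18 17 77] [111   7 244]
mat [267. 217.] [4.715e+02 1.097e+02 1.061e+02 1.057e+02 2.000e-01 1.070e+02]
mat [459. 180.] [ 566.8 -377.7  101.1  101.6   41.4  109.5][ WARN:0@0.347] global loadsave.cpp:1063 imwrite_ Unsupported depth image for selected encoder is fallbacked to CV_8U.
```

View pics/c.png

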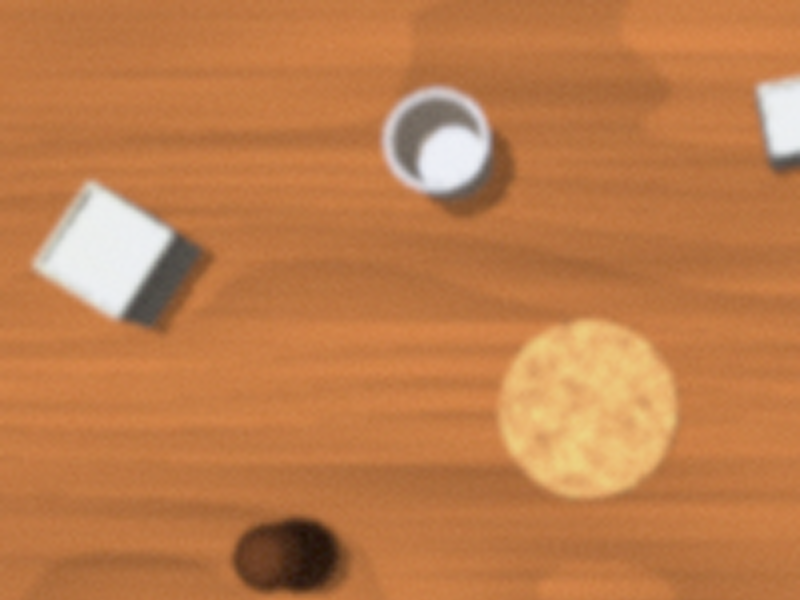

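Measured sizes match the given ones (64, 60, 46, 44 mm, and mats 107 and 101 mm). So I start with the large square tin at (561,392), edge yaw about 58.

```bash
cat >> h.py <<'E'
def go(x,y,z,yawy=None):
    s=observe(); R=np.array(s["tcp_rot"]); p=np.array(s["position"])
    cur=np.degrees(np.arctan2(R[1,1],R[0,1])); t=0
    if yawy is not None: t=-((yawy-cur+90)%180-90)
    print("shift cm",np.round(R.T@(np.array([x,y,z])-p)/10,2),"turn",round(t,1),"yawy",round(cur,1),"pos",p.round(1),"clk",s["clock"],"w",s["gripper_width"],"F",np.round(s["contact_force"],1))
E
python3 -c "
from h import *
go(561,392,130,58)"
```

```text
shift cm [-33.72  -2.9   10.07] turn 6.5 yawy 64.5 pos [269.3 563.6 230.6] clk 0.1 w 1.000986437961839 F [0.3 0.8 0.8]
```

```bash
python3 -m pendant '[8.5,-33.7,-2.9,10,6.5, 8.5,-33.7,-2.9,10,6.5, 8.5,-33.7,-2.9,10,6.5, 8.5,-33.7,-2.9,10,6.5, 8.5,-33.7,-2.9,10,6.5, 8.5,-33.7,-2.9,10,6.5, 8.5,-33.7,-2.9,10,6.5, 8.5,-33.7,-2.9,10,6.5, 8.5,-33.7,-2.9,10,6.5, 8.5,-33.7,-2.9,10,6.5]'
python3 -m pendant '[8.5,0,0,0,0, 8.5,0,0,0,0, 8.5,0,0,0,0, 8.5,0,0,0,0]' 
python3 - <<'E'
from h import *
go(561,392,12,58)
f=grab_frame("wrist"); cv2.imwrite("pics/w1.png",f["image"][:,:,::-1]); np.savez("w1.npz",**f)
h=cv2.cvtColor(f["image"],cv2.COLOR_RGB2HSV)
for b in blobs(f,(h[...,1]<70)&(h[...,2]>150),55,400): print(*b)
E
```

```text
clock: 0.93
position: [565.2, 386.3, 128.6]
tcp_rot: [[-0.844, 0.537, -0.001], [0.537, 0.844, -0.005], [-0.002, -0.004, -1.0]]
contact_force: [-0.3, 0.5, -0.1]
gripper_width: 0.995
gripper_force: 0.0
clock: 1.27
position: [560.0, 393.9, 131.8]
tcp_rot: [[-0.849, 0.529, 0.0], [0.529, 0.849, 0.001], [0.0, 0.001, -1.0]]
contact_force: [-0.7, -0.6, 0.3]
gripper_width: 0.996
gripper_force: 0.0
shift cm [-0.19 -0.12 11.98] turn 0.1 yawy 58.1 pos [560.  393.9 131.8] clk 1.2667 w 0.9959431543511965 F [-0.7 -0.6  0.3]
[313. 213.] [560.7 393.   59.6  59.9  58.1  62.2]
```

View pics/w1.png

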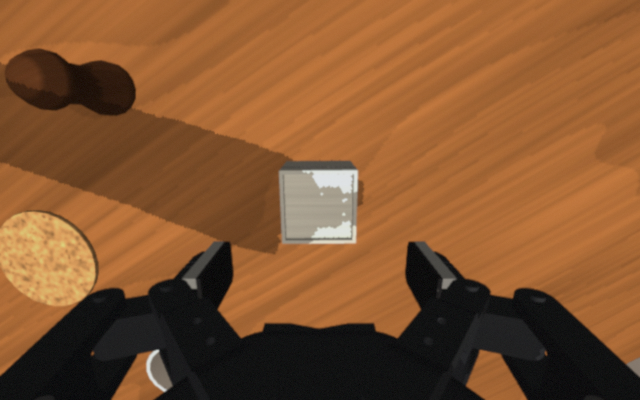

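The wrist view shows the tin at (313,213), square to the fingers. Measured centre is (560.7,393.0), yaw 58.1, size 60 x 60.

```bash
python3 -m pendant '[8.5,-0.1,0,4,0, 8.5,-0.1,0,8,0, 8.5,-0.1,0,11,0, 8.5,-0.1,0,12,0, 8.5,-0.1,0,12,0, 6.0,-0.1,0,12,0, 5.5,-0.1,0,12,0, 5.5,-0.1,0,12,0, 5.5,-0.1,0,12,0, 5.5,-0.1,0,12,0]' 40
python3 -m pendant '[5.5,0,0,0,0, 5.5,0,0,0,0, 5.5,0,0,0,0, 5.5,0,0,0,0, 5.5,0,0,-1,0, 5.5,0,0,-3,0, 5.5,0,0,-6,0, 5.5,0,0,-10,0, 5.5,0,0,-14,0, 5.5,0,0,-14,0]'
python3 -c "
from h import *
go(567,-378,160)"
```

```text
clock: 2.15
position: [563.4, 393.2, 14.4]
tcp_rot: [[-0.848, 0.531, 0.004], [0.531, 0.848, 0.003], [-0.001, 0.004, -1.0]]
contact_force: [-0.4, 0.5, 6.8]
gripper_width: 0.698
gripper_force: 45.0
clock: 2.98
position: [565.4, 394.3, 162.4]
tcp_rot: [[-0.847, 0.531, 0.011], [0.531, 0.847, 0.009], [-0.005, 0.013, -1.0]]
contact_force: [0.7, 0.0, 0.2]
gripper_width: 0.697
gripper_force: 44.2
shift cm [-41.13 -65.36  -0.44] turn 0 yawy 57.9 pos [565.4 394.3 162.4] clk 2.9833 w 0.6972906319308607 F [0.7 0.  0.2]
```

```bash
python3 -m pendant '[5.5,-1,-1.6,0,0, 5.5,-3,-4.8,0,0, 5.5,-5,-8,0,0, 5.5,-7,-11.1,0,0, 5.5,-9,-14.3,0,0, 5.5,-11,-17.5,0,0, 5.5,-13,-20.7,0,0, 5.5,-15,-23.9,0,0, 5.5,-17,-27,0,0, 5.5,-19,-30.2,0,0]'
python3 -m pendant '[5.5,-2,-3.2,0,0, 5.5,-4,-6.4,0,0, 5.5,-6,-9.5,0,0, 5.5,-8,-12.7,0,0, 5.5,-10,-15.9,0,0, 5.5,-12,-19.1,0,0, 5.5,-14,-22.2,0,0, 5.5,-16,-25.4,0,0, 5.5,-17.5,-27.8,0,0, 5.5,-18.5,-29.4,0,0]'
python3 -m pendant '[5.5,-1,-1.6,0,0, 5.5,-2,-3.2,0,0,5.5,-2.5,-4,0,0,5.5,-2.5,-4,0,0,5.5,-2.5,-4,0,0,5.5,-2.5,-4,0,0,5.5,-2.5,-4,0,0]'
python3 - <<'E'
from h import *
go(567,-378,160); print(np.round(observe()["joint_positions"],0))
f=grab_frame("wrist"); cv2.imwrite("pics/w2.png",f["image"][:,:,::-1]); np.savez("w2.npz",**f)
E
```

```text
clock: 3.82
position: [562.6, 33.5, 152.5]
tcp_rot: [[-0.848, 0.53, 0.002], [0.53, 0.848, 0.001], [-0.001, 0.002, -1.0]]
contact_force: [1.7, -0.8, -2.8]
gripper_width: 0.695
gripper_force: 44.2
clock: 4.65
position: [562.5, -316.3, 152.4]
tcp_rot: [[-0.846, 0.533, 0.001], [0.533, 0.846, -0.002], [-0.002, -0.001, -1.0]]
contact_force: [-0.1, 0.0, -2.4]
gripper_width: 0.697
gripper_force: 44.2
clock: 5.23
position: [564.2, -357.7, 151.4]
tcp_rot: [[-0.849, 0.529, 0.0], [0.529, 0.849, 0.001], [0.0, 0.001, -1.0]]
contact_force: [0.4, 0.4, -2.0]
gripper_width: 0.693
gripper_force: 44.2
shift cm [-1.32 -1.58 -0.86] turn 0 yawy 58.1 pos [ 564.2 -357.7  151.4] clk 5.2333 w 0.6933144829054048 F [ 0.4  0.4 -2. ]
[ 11.  28.  24.  83. -12.  71.  95.]
```

View pics/w2.png

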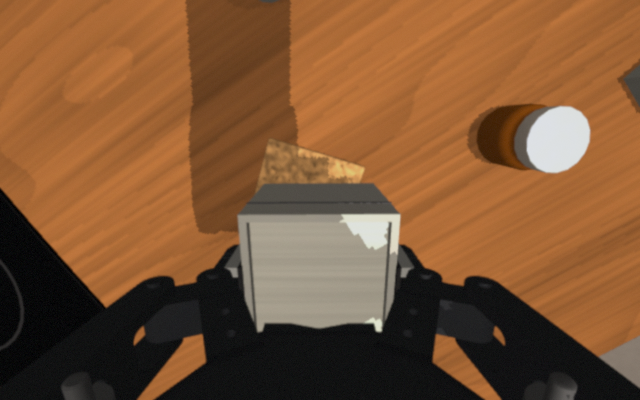

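The tin is held level (far rim edge from (240,213) to (400,213)), with the mat ahead at (270,140)–(364,168) and the jar well clear.

```bash
python3 - <<'E'
from h import *
f=dict(np.load("w2.npz")); s=observe(); R=np.array(s["tcp_rot"]); p=np.array(s["position"])
w=ray(f,[(240,213),(400,213)],p[2]-14+55); print(w, np.linalg.norm(w[0]-w[1]), [((q-p[:2])@R[:2,:2]).round(1) for q in w])
print("mat corners", ray(f,[(270,140),(364,168)],6))
a=np.radians(41.4)
for k in range(4):
    c=np.array([566.8,-377.7])+70.7*np.array([np.cos(a+np.pi/4+k*np.pi/2),np.sin(a+np.pi/4+k*np.pi/2)]); print(c.round(1))
E
```

```text
[[ 521.03872929 -365.22126242]
 [ 552.16987631 -315.36962689]] 58.77358148534078 [array([ 32.7, -29. ]), array([32.6, 29.7])]
mat corners [[ 499.24381269 -373.24688617]
 [ 571.55743967 -309.29953856]]
[ 571.2 -307.1]
[ 496.2 -373.3]
[ 562.4 -448.3]
[ 637.4 -382.1]
```

```bash
python3 -m pendant '[5.5,-0.8,-0.8,0,0, 5.5,-1.5,-1.5,0,0, 5.5,-1.5,-1.5,3,0, 5.5,-1.5,-1.5,6,0, 5.5,-1.5,-1.5,9,0, 5.5,-1.5,-1.5,11,0, 5.5,-1.5,-1.5,12,0, 5.5,-1.5,-1.5,12,0, 5.5,-1.5,-1.5,12,0, 5.5,-1.5,-1.5,12,0]'
python3 -c "
from h import *
go(569,-379,19)"
```

```text
clock: 6.12
position: [569.3, -380.8, 33.2]
tcp_rot: [[-0.848, 0.531, 0.002], [0.531, 0.848, -0.001], [-0.003, 0.0, -1.0]]
contact_force: [-0.2, -0.3, -1.2]
gripper_width: 0.693
gripper_force: 44.1
shift cm [0.13 0.14 1.42] turn 0 yawy 58.0 pos [ 569.3 -380.8   33.2] clk 6.1167 w 0.6934775767135869 F [-0.2 -0.3 -1.2]
```

```bash
python3 -m pendant '[5.5,0.1,0.1,0.5,0, 5.5,0.1,0.1,0.8,0, 5.5,0.1,0.1,1,0, 5.5,0.1,0.1,1.1,0, 5.5,0.1,0.1,1.1,0, 5.5,0.1,0.1,1.1,0]'
python3 -m pendant '[5.5,0,0,0.1,0, 5.5,0,0,0.2,0, 5.5,0,0,0.2,0, 5.5,0,0,0.2,0]'
python3 -c "
from h import *
go(569,-379,19)"
```

```text
clock: 6.62
position: [568.1, -378.6, 20.5]
tcp_rot: [[-0.848, 0.531, 0.0], [0.531, 0.848, 0.0], [-0.0, 0.0, -1.0]]
contact_force: [-1.7, 1.1, 0.4]
gripper_width: 0.698
gripper_force: 44.2
clock: 6.95
position: [568.1, -378.7, 20.4]
tcp_rot: [[-0.848, 0.531, 0.001], [0.531, 0.848, 0.001], [-0.0, 0.001, -1.0]]
contact_force: [-8.4, 7.1, 18.0]
gripper_width: 0.699
gripper_force: 46.2
shift cm [-0.1   0.02  0.14] turn 0 yawy 58.0 pos [ 568.1 -378.7   20.4] clk 6.95 w 0.698545648539402 F [-8.4  7.1 18. ]
```

Contact at 18 N means it is on the mat (TCP 14.4 above the underside, as at the grasp). I release it and retreat.

```bash
python3 -m pendant '[5.5,0,0,-0.1,0, 6.5,0,0,-0.1,0, 7.5,0,0,-0.1,0, 8.5,0,0,-0.1,0, 8.5,0,0,-0.1,0, 8.5,0,0,-0.1,0, 8.5,0,0,-1,0, 8.5,0,0,-4,0, 8.5,0,0,-8,0, 8.5,0,0,-12,0]'
python3 - <<'E'
from h import *
f=grab_frame("top"); h=cv2.cvtColor(f["image"],cv2.COLOR_RGB2HSV)
cv2.imwrite("pics/t2.png",f["image"][:,:,::-1])
go(459.1,-73.8,130)
E
```

```text
clock: 7.78
position: [567.3, -378.4, 139.6]
tcp_rot: [[-0.848, 0.531, -0.002], [0.531, 0.848, 0.001], [0.002, -0.0, -1.0]]
contact_force: [1.5, -0.4, 1.3]
gripper_width: 0.995
gripper_force: 0.0
shift cm [25.78 20.11  1.7 ] turn 0 yawy 57.9 pos [ 570.6 -381.   149.7] clk 7.8333 w 0.9957045235654435 F [ 2.8 -1.2  8.3]
```

```bash
python3 -m pendant '[8.5,2,1.6,0,0, 8.5,5,3.9,0,0, 8.5,8,6.2,0,0, 8.5,11,8.6,0,0, 8.5,14,10.9,0,0, 8.5,17,13.3,0,0, 8.5,20,15.6,0,0, 8.5,23,17.9,0,0, 8.5,25,19.5,0.5,0, 8.5,25.8,20.1,0.5,0]'
python3 -m pendant '[8.5,0,0,0,0,8.5,0,0,0,0,8.5,0,0,0,0,8.5,0,0,0,0]'
python3 - <<'E'
from h import *
f=grab_frame("wrist"); cv2.imwrite("pics/w3.png",f["image"][:,:,::-1]); np.savez("w3.npz",**f)
h=cv2.cvtColor(f["image"],cv2.COLOR_RGB2HSV)
for b in blobs(f,(h[...,1]<70)&(h[...,2]>150),55,400): print(*b)
go(459.1,-73.8,12)
E
```

```text
clock: 8.67
position: [454.7, -67.7, 133.3]
tcp_rot: [[-0.85, 0.527, -0.0], [0.527, 0.85, 0.001], [0.001, 0.001, -1.0]]
contact_force: [0.1, 0.1, -0.3]
gripper_width: 0.997
gripper_force: 0.0
clock: 9.0
position: [456.4, -73.0, 133.5]
tcp_rot: [[-0.846, 0.532, 0.0], [0.532, 0.846, -0.0], [-0.001, -0.0, -1.0]]
contact_force: [0.4, -0.2, 0.1]
gripper_width: 0.998
gripper_force: 0.0
[ 67. 256.] [ 379.5 -280.3   42.1   41.9    6.5   41.6]
[320. 204.] [457.3 -73.3  53.9  58.   43.6  55.4]
shift cm [-0.29  0.07 12.14] turn 0 yawy 57.8 pos [456.3 -72.8 133.4] clk 9.05 w 0.997970655325106 F [-0.1 -0.5 -0.3]
```

View pics/w3.png

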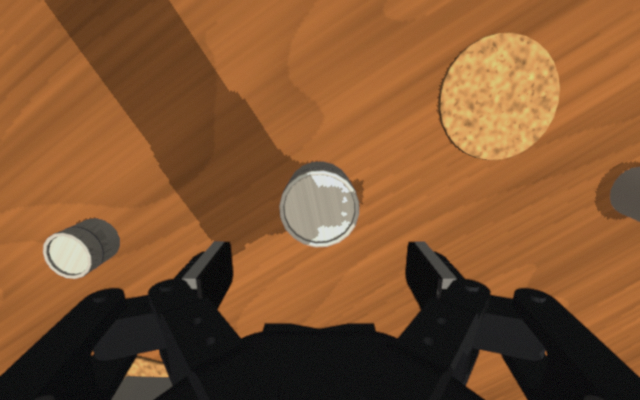

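The round tin's rim is centred at about (319,208) and the round mat at about (500,96), both in agreement with the top view.

```bash
python3 -m pendant '[8.5,-0.3,0,4,0, 8.5,-0.3,0,8,0, 8.5,-0.3,0,11,0, 8.5,-0.3,0,12,0, 8.5,-0.3,0,12,0, 6.0,-0.3,0,12,0, 5.5,-0.3,0,12,0, 5.5,-0.3,0,12,0, 5.5,-0.3,0,12,0, 5.5,-0.3,0,12,0]' 40
python3 -m pendant '[5.5,0,0,0,0, 5.5,0,0,0,0, 5.5,0,0,0,0]'
python3 - <<'E'
from h import *
go(471.5,109.7,14)
f=dict(np.load("w3.npz")); print(ray(f,[(319.5,208)],55),ray(f,[(499.5,96)],6))
E
python3 -m pendant '[5.5,0,0,-1,0, 5.5,0,0,-3,0, 5.5,0,0,-6,0, 5.5,0,0,-9,0, 5.5,0,0,-9,0]'
```

```text
clock: 9.88
position: [460.1, -73.3, 15.4]
tcp_rot: [[-0.848, 0.531, 0.004], [0.531, 0.848, 0.0], [-0.003, 0.002, -1.0]]
contact_force: [-1.1, -1.5, 8.0]
gripper_width: 0.74
gripper_force: 44.8
clock: 10.13
position: [460.1, -73.4, 15.3]
tcp_rot: [[-0.848, 0.531, 0.004], [0.531, 0.848, 0.0], [-0.003, 0.002, -1.0]]
contact_force: [-1.3, -1.9, 8.6]
gripper_width: 0.737
gripper_force: 44.8
shift cm [ 8.75 16.12  0.14] turn 0 yawy 57.9 pos [460.1 -73.4  15.3] clk 10.1333 w 0.7368628001037477 F [-1.3 -1.9  8.6]
[[458.13734634 -73.75605939]] [[468.22466909 109.82137197]]
clock: 10.55
position: [461.8, -73.3, 109.8]
tcp_rot: [[-0.847, 0.531, 0.009], [0.531, 0.847, 0.001], [-0.008, 0.005, -1.0]]
contact_force: [1.5, -1.5, -0.9]
gripper_width: 0.737
gripper_force: 44.6
```

```bash
python3 -m pendant '[5.5,1,1.8,0,0, 5.5,2.7,5,0,0, 5.5,4.5,8.3,0,0, 5.5,6.3,11.6,0,0, 5.5,7.7,14.2,0,0, 5.5,8.5,15.7,0,0, 5.5,8.8,16.2,0,0, 5.5,8.8,16.2,0,0, 5.5,8.8,16.2,2,0, 5.5,8.8,16.2,4,0]'
python3 -m pendant '[5.5,0,0,1.5,0, 5.5,0,0,2.5,0,5.5,0,0,2.5,0,5.5,0,0,2.5,0]'
python3 -c "
from h import *
go(471,110,21)"
```

```text
clock: 11.38
position: [471.0, 109.6, 64.2]
tcp_rot: [[-0.847, 0.532, 0.003], [0.532, 0.847, 0.001], [-0.002, 0.002, -1.0]]
contact_force: [-0.3, 0.2, -3.6]
gripper_width: 0.739
gripper_force: 44.6
clock: 11.72
position: [469.9, 110.0, 38.6]
tcp_rot: [[-0.847, 0.532, -0.0], [0.532, 0.847, -0.0], [0.0, -0.0, -1.0]]
contact_force: [0.8, 0.2, -1.0]
gripper_width: 0.733
gripper_force: 44.6
shift cm [-0.09  0.06  1.76] turn 0 yawy 57.9 pos [469.9 110.   38.6] clk 11.7167 w 0.7332485851371161 F [ 0.8  0.2 -1. ]
```

```bash
python3 -m pendant '[5.5,-0.1,0,0.5,0, 5.5,-0.1,0,1,0, 5.5,-0.1,0,1.3,0, 5.5,-0.1,0,1.5,0, 5.5,-0.1,0,1.5,0, 5.5,-0.1,0,1.6,0, 5.5,-0.1,0,1.7,0, 5.5,-0.1,0,1.7,0, 5.5,-0.1,0,1.7,0]'
python3 -c "
from h import *
go(471,110,21)"
```

```text
clock: 12.47
position: [470.8, 110.6, 21.5]
tcp_rot: [[-0.848, 0.53, 0.0], [0.53, 0.848, 0.0], [-0.0, 0.0, -1.0]]
contact_force: [-0.5, 0.4, -1.1]
gripper_width: 0.741
gripper_force: 44.6
shift cm [-0.05 -0.04  0.05] turn 0 yawy 58.0 pos [470.8 110.6  21.5] clk 12.4667 w 0.7408408509048885 F [-0.5  0.4 -1.1]
```

```bash
python3 -m pendant '[5.5,0,0,0.1,0, 5.5,0,0,0.2,0, 5.5,0,0,0.2,0, 5.5,0,0,0.2,0]'
```

```text
clock: 12.8
position: [470.8, 110.6, 21.3]
tcp_rot: [[-0.848, 0.531, -0.0], [0.531, 0.848, 0.001], [0.0, 0.0, -1.0]]
contact_force: [-14.3, -4.0, 30.4]
gripper_width: 0.739
gripper_force: 47.7
```

```bash
python3 -m pendant '[5.5,0,0,-0.1,0, 6.5,0,0,-0.1,0, 7.5,0,0,-0.1,0, 8.5,0,0,-0.1,0, 8.5,0,0,-0.1,0, 8.5,0,0,-0.1,0, 8.5,0,0,-1,0, 8.5,0,0,-4,0, 8.5,0,0,-8,0, 8.5,0,0,-11,0]'
python3 -c "
from h import *
go(645.5,-19.2,130,101.2); print(np.round(observe()['joint_positions'],0))"
```

```text
clock: 13.63
position: [470.8, 110.3, 132.2]
tcp_rot: [[-0.848, 0.531, 0.001], [0.531, 0.848, 0.0], [-0.001, 0.001, -1.0]]
contact_force: [1.3, -0.3, 0.8]
gripper_width: 0.992
gripper_force: 0.0
shift cm [-21.68  -1.7    0.23] turn -43.3 yawy 57.9 pos [470.8 110.3 132.2] clk 13.6333 w 0.9921308323501544 F [ 1.3 -0.3  0.8]
[-25.   6.   7. 112.  -1.  62.  40.]
```

```bash
python3 -m pendant '[8.5,-2,-0.2,0,-5, 8.5,-5,-0.4,0,-11, 8.5,-8,-0.6,0,-17, 8.5,-11,-0.8,0,-23, 8.5,-14,-1.1,0,-29, 8.5,-17,-1.3,0,-35, 8.5,-20,-1.6,0,-41, 8.5,-21.7,-1.7,0,-43, 8.5,-21.7,-1.7,0,-43, 8.5,-21.7,-1.7,0,-43]'
python3 -m pendant '[8.5,0,0,0,0,8.5,0,0,0,0,8.5,0,0,0,0,8.5,0,0,0,0]'
python3 - <<'E'
from h import *
f=grab_frame("wrist"); cv2.imwrite("pics/w4.png",f["image"][:,:,::-1]); np.savez("w4.npz",**f)
h=cv2.cvtColor(f["image"],cv2.COLOR_RGB2HSV)
for b in blobs(f,(h[...,1]<70)&(h[...,2]>150),42,400): print(*b)
go(645.5,-19.2,14)
E
```

```text
clock: 14.47
position: [645.7, -19.9, 129.3]
tcp_rot: [[-0.982, -0.188, -0.0], [-0.188, 0.982, -0.0], [0.0, -0.0, -1.0]]
contact_force: [0.2, 0.9, 0.7]
gripper_width: 0.996
gripper_force: 0.0
clock: 14.8
position: [645.3, -18.3, 129.6]
tcp_rot: [[-0.982, -0.191, 0.0], [-0.191, 0.982, 0.0], [-0.0, 0.0, -1.0]]
contact_force: [0.7, -0.4, -0.3]
gripper_width: 0.994
gripper_force: 0.0
[582. 233.] [629.9 213.1  65.8  64.6  26.8  65.1]
[316. 205.] [648.1 -19.4  42.9  44.   11.   47.9]
[105. 133.] [ 622.6 -194.8   57.9   58.4   50.8   57.8]
[565.  19.] [479.2 126.8  32.5  68.4  13.5  44.4]
shift cm [ 0.   -0.08 11.56] turn 0 yawy 101.0 pos [645.3 -18.5 129.6] clk 14.85 w 0.9965652351819141 F [ 0.2  0.1 -0.1]
```

View pics/w4.png

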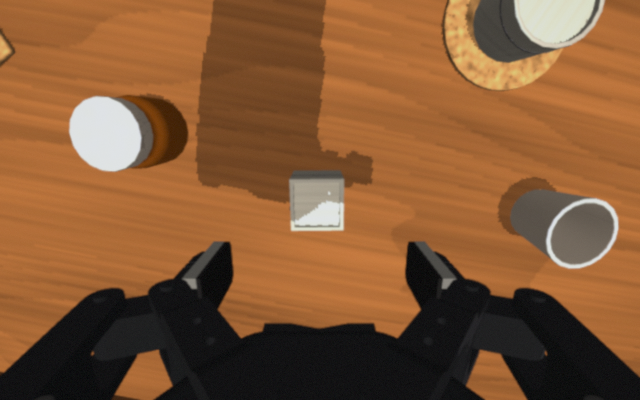

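The small square tin is at (317,202), square to the fingers, centre (648,-19.4), 43 x 44 mm.

```bash
python3 -m pendant '[8.5,-0.25,-0.1,4,0, 8.5,-0.25,-0.1,8,0, 8.5,-0.25,-0.1,10.5,0, 8.5,-0.25,-0.1,11.4,0, 8.5,-0.25,-0.1,11.4,0, 5,-0.25,-0.1,11.4,0, 4,-0.25,-0.1,11.4,0, 4,-0.25,-0.1,11.4,0, 4,-0.25,-0.1,11.4,0, 4,-0.25,-0.1,11.4,0]' 35
python3 -m pendant '[4,0,0,0,0, 4,0,0,0,0, 4,0,0,0,0, 4,0,0,0,0]'
python3 -m pendant '[4,0,0,-1,0, 4,0,0,-3,0, 4,0,0,-6,0, 4,0,0,-10,0, 4,0,0,-13,0, 4,0,0,-16,0, 4,0,0,-16,0, 4,0,0,-16,0, 4,0,0,-16,0]'
python3 -c "
from h import *
go(567,-378,170,58)"
```

```text
clock: 15.68
position: [649.6, -19.5, 17.5]
tcp_rot: [[-0.982, -0.19, 0.003], [-0.19, 0.982, 0.0], [-0.003, -0.0, -1.0]]
contact_force: [-0.4, 0.6, 7.3]
gripper_width: 0.51
gripper_force: 37.0
clock: 16.02
position: [649.6, -19.5, 17.5]
tcp_rot: [[-0.982, -0.19, 0.003], [-0.19, 0.982, 0.0], [-0.003, -0.0, -1.0]]
contact_force: [-1.2, -0.1, 7.3]
gripper_width: 0.513
gripper_force: 37.0
clock: 16.77
position: [647.8, -19.6, 175.2]
tcp_rot: [[-0.982, -0.19, -0.0], [-0.19, 0.982, 0.0], [0.0, 0.0, -1.0]]
contact_force: [0.4, 0.3, -2.0]
gripper_width: 0.509
gripper_force: 36.0
shift cm [ 14.75 -33.65   0.52] turn 43.0 yawy 101.0 pos [647.8 -19.6 175.2] clk 16.7667 w 0.5089506254237137 F [ 0.4  0.3 -2. ]
```

```bash
python3 - <<'E'
from h import *
f=grab_frame("top"); np.savez("t3.npz",**f); h=cv2.cvtColor(f["image"],cv2.COLOR_RGB2HSV)
S,V=h[...,1],h[...,2]; roi=np.zeros(S.shape,bool); roi[110:280,110:520]=1
for b in blobs(f,(S<70)&(V>175)&roi,61): print(*b)
cv2.imwrite("pics/t3.png",cv2.resize(f["image"][150:290,240:500,::-1],(780,420),interpolation=cv2.INTER_CUBIC))
E
```

```text
[434. 255.] [ 379.9 -288.6   40.9   42.2   88.6   41.8]
[264. 215.] [470.  110.5  62.8  60.2   0.5  61.3]
[468. 176.] [ 566.2 -377.9   59.6   59.    58.3   64.6]
[391. 153.] [ 621.3 -190.9   21.8   46.5   88.8   31.4]
[229. 149.] [625.7 196.2  60.4  58.9   1.3  60.1]
[345. 197.] [ 5.244e+02 -8.210e+01  4.031e+02  1.859e+02  1.000e-01  2.947e+02]
```

View pics/t3.png

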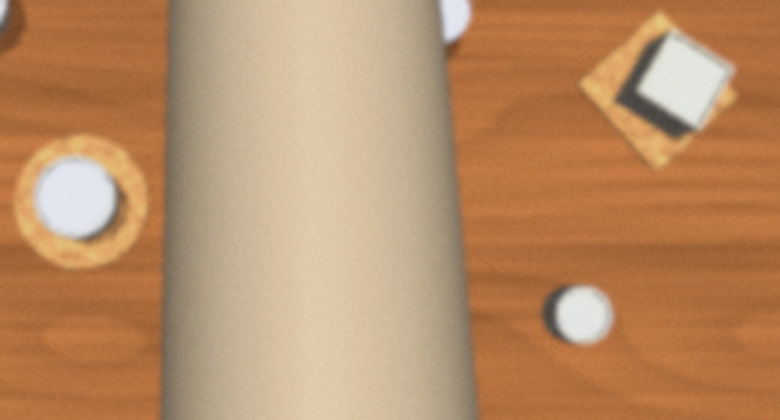

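```bash
python3 -m pendant '[4,0.9,-2.1,0,5, 4,2.3,-5.3,0,11, 4,3.7,-8.5,0,17, 4,5.1,-11.7,0,23, 4,6.5,-14.9,0,29, 4,7.9,-18.1,0,35, 4,9.3,-21.3,0,41, 4,10.7,-24.5,0,43, 4,12,-27.4,0,43, 4,13,-29.7,0,43]'
python3 -m pendant '[4,1.5,-0.4,0,0, 4,2.5,-0.8,0,0, 4,2.5,-0.8,0,0,4,2.5,-0.8,0,0]'
python3 -c "
from h import *
go(567,-378,170,58)"
```

```text
clock: 17.65
position: [574.9, -338.6, 173.8]
tcp_rot: [[-0.846, 0.533, -0.003], [0.533, 0.846, -0.0], [0.002, -0.002, -1.0]]
contact_force: [0.1, -0.1, -1.6]
gripper_width: 0.504
gripper_force: 36.0
clock: 17.98
position: [551.2, -329.0, 174.4]
tcp_rot: [[-0.848, 0.531, -0.001], [0.531, 0.848, 0.001], [0.002, 0.0, -1.0]]
contact_force: [-0.3, 0.2, -0.2]
gripper_width: 0.51
gripper_force: 36.0
shift cm [-3.94 -3.31  0.43] turn -0.1 yawy 57.9 pos [ 551.2 -329.   174.4] clk 17.9833 w 0.510077094565974 F [-0.3  0.2 -0.2]
```

Both large tins are centred on their mats: round (470,110.5), square (566,-378). From here I use a wrist view to check how the small tin sits in the hand and where the lid below is.

```bash
python3 - <<'E'
from h import *
f=grab_frame("wrist"); np.savez("w5.npz",**f); cv2.imwrite("pics/w5.png",f["image"][:,:,::-1])
E
```

```text
(no output)
```

View pics/w5.png

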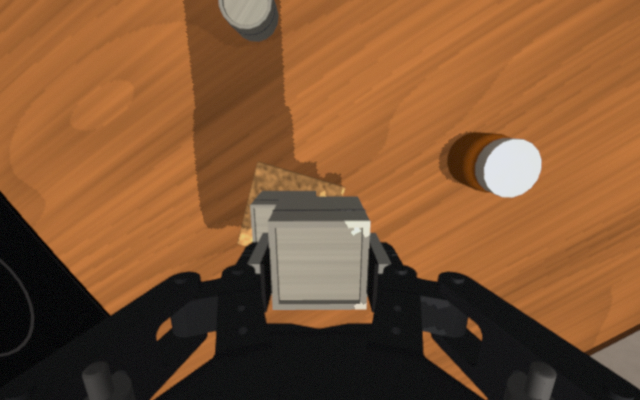

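The small tin is held square, with its top at (270,222)–(368,308). The large tin's far-left corner shows at (253,205).

```bash
python3 - <<'E'
from h import *
f=dict(np.load("w5.npz")); s=observe(); R=np.array(s["tcp_rot"]); p=np.array(s["position"])
w=ray(f,[(270,222),(369,222),(368,308),(273,308)],p[2]-17.5+42)
print(w.round(1)); print(((w-p[:2])@R[:2,:2]).round(1), w.mean(0))
print(ray(f,[(253,205)],61), np.array([566.2,-377.9])+R[:2,0]*30-R[:2,1]*30)
go(567.5,-378.6,73.5+6)
E
```

```text
[[ 520.2 -334.7]
 [ 542.8 -298.7]
 [ 579.9 -320.1]
 [ 556.2 -357.8]]
[[ 23.7 -21.8]
 [ 23.6  20.7]
 [-19.1  22.2]
 [-19.1 -22.4]] [ 549.76650271 -327.81907708]
[[ 527.05644284 -385.36882046]] [ 524.85984313 -387.43891578]
shift cm [-3.98 -3.4   9.5 ] turn 0 yawy 58.0 pos [ 551.9 -328.8  174.6] clk 18.0333 w 0.5087371596393173 F [-0.9  0.1 -0.9]
```

```bash
python3 -m pendant '[4,-2,-1.7,0,0, 4,-3.5,-3,0,0, 4,-4.05,-3.4,0,0, 4,-4.05,-3.4,2,0, 4,-4.05,-3.4,5,0, 4,-4.05,-3.4,7,0, 4,-4.05,-3.4,8,0, 4,-4.05,-3.4,8,0, 4,-4.05,-3.4,8,0,4,-4.05,-3.4,8,0]'
python3 -c "
from h import *
go(568.3,-378.7,73.5)"
```

```text
clock: 18.87
position: [568.9, -380.1, 96.9]
tcp_rot: [[-0.848, 0.53, 0.002], [0.53, 0.848, -0.001], [-0.002, 0.0, -1.0]]
contact_force: [-0.9, 0.1, -1.0]
gripper_width: 0.506
gripper_force: 36.0
shift cm [0.13 0.09 2.34] turn 0 yawy 58.0 pos [ 568.9 -380.1   96.9] clk 18.8667 w 0.5063143792636859 F [-0.9  0.1 -1. ]
```

```bash
python3 -m pendant '[4,0.1,0.1,0.8,0, 4,0.1,0.1,1.3,0, 4,0.1,0.1,1.6,0, 4,0.1,0.1,1.7,0, 4,0.1,0.1,1.7,0, 4,0.1,0.1,1.7,0, 4,0.1,0.1,1.7,0]'
python3 -c "
from h import *
go(568.3,-378.7,73.5)"
```

```text
clock: 19.45
position: [567.7, -378.4, 78.5]
tcp_rot: [[-0.848, 0.531, 0.0], [0.531, 0.848, -0.0], [-0.0, 0.0, -1.0]]
contact_force: [0.8, 0.2, -2.3]
gripper_width: 0.511
gripper_force: 36.0
shift cm [-0.06  0.01  0.5 ] turn 0 yawy 58.0 pos [ 567.7 -378.4   78.5] clk 19.45 w 0.5110627202638187 F [ 0.8  0.2 -2.3]
```

```bash
python3 -m pendant '[4,0,0,0.2,0, 4,0,0,0.3,0, 4,0,0,0.4,0, 4,0,0,0.45,0, 4,0,0,0.5,0, 4,0,0,0.5,0, 4,0,0,0.5,0, 4,0,0,0.5,0]'
python3 -m pendant '[4,0,0,0.1,0, 4,0,0,0.15,0, 4,0,0,0.15,0, 4,0,0,0.15,0]'
```

```text
clock: 20.12
position: [567.7, -378.4, 73.5]
tcp_rot: [[-0.848, 0.531, 0.0], [0.531, 0.848, -0.0], [-0.0, 0.0, -1.0]]
contact_force: [-2.0, 0.7, 3.6]
gripper_width: 0.507
gripper_force: 36.4
clock: 20.45
position: [567.9, -378.5, 73.5]
tcp_rot: [[-0.848, 0.531, 0.001], [0.531, 0.848, -0.0], [-0.001, 0.001, -1.0]]
contact_force: [-5.8, 4.5, 14.4]
gripper_width: 0.507
gripper_force: 37.9
```

Contact comes at exactly the expected height (73.5), so it is seated. I release and go up, then on to the small round tin.

```bash
python3 -m pendant '[4.3,0,0,-0.1,0, 5,0,0,-0.1,0, 6.5,0,0,-0.1,0, 7.5,0,0,-0.1,0, 7.5,0,0,-0.1,0, 8.5,0,0,-0.1,0, 8.5,0,0,-1,0, 8.5,0,0,-4,0, 8.5,0,0,-7,0, 8.5,0,0,-7,0]'
python3 -m pendant '[8.5,0,0,0,0,8.5,0,0,0,0]'
python3 -c "
from h import *
go(379.5,-294,130)"
```

```text
clock: 21.28
position: [569.9, -380.4, 149.1]
tcp_rot: [[-0.847, 0.531, 0.008], [0.531, 0.847, -0.005], [-0.009, 0.0, -1.0]]
contact_force: [0.3, 0.5, 1.2]
gripper_width: 0.995
gripper_force: 0.0
clock: 21.45
position: [567.6, -378.2, 142.0]
tcp_rot: [[-0.848, 0.53, 0.0], [0.53, 0.848, 0.0], [-0.0, 0.0, -1.0]]
contact_force: [0.1, -0.3, -0.6]
gripper_width: 0.996
gripper_force: 0.0
shift cm [20.41 -2.84  1.19] turn 0 yawy 58.0 pos [ 567.6 -378.2  142. ] clk 21.45 w 0.9956009297510668 F [ 0.1 -0.3 -0.6]
```

```bash
python3 -m pendant '[8.5,2,-0.3,0,0, 8.5,5,-0.7,0,0, 8.5,8,-1.1,0,0, 8.5,11,-1.5,0,0, 8.5,14,-1.9,0,0, 8.5,17,-2.4,0,0, 8.5,19.5,-2.7,1,0, 8.5,20.4,-2.8,1,0, 8.5,20.4,-2.8,1,0, 8.5,20.4,-2.8,1,0]'
python3 -m pendant '[8.5,0,0,0,0,8.5,0,0,0,0,8.5,0,0,0,0]'
python3 - <<'E'
from h import *
f=grab_frame("wrist"); cv2.imwrite("pics/w6.png",f["image"][:,:,::-1]); np.savez("w6.npz",**f)
h=cv2.cvtColor(f["image"],cv2.COLOR_RGB2HSV)
for b in blobs(f,(h[...,1]<70)&(h[...,2]>150),42,400): print(*b)
go(379.5,-295,15)
E
```

```text
clock: 22.28
position: [380.2, -293.7, 131.8]
tcp_rot: [[-0.848, 0.53, 0.0], [0.53, 0.848, 0.0], [-0.0, 0.0, -1.0]]
contact_force: [-0.4, 0.4, 0.5]
gripper_width: 0.996
gripper_force: 0.0
clock: 22.53
position: [380.5, -294.1, 131.7]
tcp_rot: [[-0.848, 0.53, -0.0], [0.53, 0.848, -0.0], [0.0, -0.0, -1.0]]
contact_force: [-0.1, 0.2, -0.2]
gripper_width: 0.991
gripper_force: 0.0
[318. 195.] [ 376.1 -292.4   39.6   39.5   82.6   38.6]
shift cm [ 0.02 -0.12 11.67] turn 0 yawy 58.0 pos [ 380.4 -294.1  131.7] clk 22.5833 w 1.0012909007615578 F [-0.4 -0.9 -0.1]
```

View pics/w6.png

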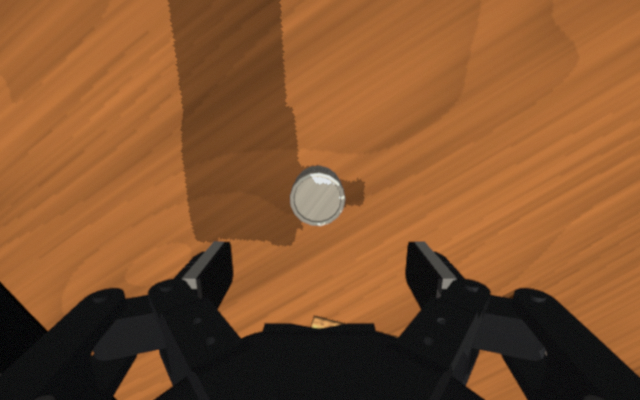

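The small round tin's rim is centred at (318,198), i.e. about (378,-294), between the fingers.

```bash
python3 -m pendant '[8.5,0.1,-0.1,4,0, 8.5,0.1,-0.1,8,0, 8.5,0.1,-0.1,10.5,0, 8.5,0.1,-0.1,11.4,0, 8.5,0.1,-0.1,11.4,0, 5,0.1,-0.1,11.4,0, 4,0.1,-0.1,11.4,0, 4,0.1,-0.1,11.4,0, 4,0.1,-0.1,11.4,0, 4,0.1,-0.1,11.4,0]' 35
python3 -m pendant '[4,0,0,0,0, 4,0,0,0,0, 4,0,0,0,0, 4,0,0,0,0]'
python3 -m pendant '[4,0,0,-1,0, 4,0,0,-3,0, 4,0,0,-6,0, 4,0,0,-10,0, 4,0,0,-13,0, 4,0,0,-16,0, 4,0,0,-16,0, 4,0,0,-16,0, 4,0,0,-16,0]'
python3 -c "
from h import *
f=dict(np.load('w6.npz')); print(ray(f,[(318,198)],42))
go(470.5,110.5,175)"
```

```text
clock: 23.42
position: [379.6, -294.8, 19.5]
tcp_rot: [[-0.848, 0.531, 0.003], [0.531, 0.848, -0.001], [-0.003, 0.001, -1.0]]
contact_force: [-1.6, 0.6, 8.2]
gripper_width: 0.526
gripper_force: 34.5
clock: 23.75
position: [379.6, -294.8, 19.5]
tcp_rot: [[-0.848, 0.531, 0.003], [0.531, 0.848, -0.001], [-0.003, 0.001, -1.0]]
contact_force: [-1.7, 0.1, 8.1]
gripper_width: 0.523
gripper_force: 34.5
clock: 24.5
position: [378.2, -294.0, 177.9]
tcp_rot: [[-0.848, 0.531, 0.0], [0.531, 0.848, 0.0], [-0.0, 0.0, -1.0]]
contact_force: [0.2, -0.4, -2.2]
gripper_width: 0.529
gripper_force: 36.2
[[ 377.19568982 -293.20809111]]
shift cm [13.63 39.18  0.3 ] turn 0 yawy 58.0 pos [ 378.2 -294.   177.9] clk 24.5 w 0.5285088004701556 F [ 0.2 -0.4 -2.2]
```

```bash
python3 -m pendant '[4,0.7,2,0,0, 4,1.9,5.5,0,0, 4,3.1,9,0,0, 4,4.3,12.5,0,0, 4,5.5,16,0,0, 4,6.7,19.5,0,0, 4,7.9,23,0,0, 4,9.1,26.5,0,0, 4,10.3,30,0,0, 4,11.5,33,0,0]'
python3 -m pendant '[4,-2,1,0,0, 4,-2,2,0,0, 4,-2,2,0,0,4,-2,2,0,0,4,-2,2,0,0]'
python3 - <<'E'
from h import *
f=grab_frame("wrist"); np.savez("w7.npz",**f); cv2.imwrite("pics/w7.png",f["image"][:,:,::-1])
f=grab_frame("top"); np.savez("t7.npz",**f); cv2.imwrite("pics/t7.png",cv2.resize(f["image"][140:240,410:510,::-1],(600,600),interpolation=cv2.INTER_CUBIC))
go(470.5,110.5,75.5)
E
```

```text
clock: 25.33
position: [455.4, 48.9, 176.5]
tcp_rot: [[-0.848, 0.53, -0.002], [0.53, 0.848, -0.0], [0.002, -0.001, -1.0]]
contact_force: [1.0, -0.4, -1.5]
gripper_width: 0.525
gripper_force: 36.2
clock: 25.75
position: [482.6, 52.1, 177.1]
tcp_rot: [[-0.847, 0.531, -0.002], [0.531, 0.847, -0.0], [0.001, -0.001, -1.0]]
contact_force: [-0.0, -0.9, -0.5]
gripper_width: 0.529
gripper_force: 36.2
shift cm [ 4.15  4.29 10.21] turn 0 yawy 57.9 pos [482.9  52.1 177.6] clk 25.85 w 0.5240707850771362 F [ 0.  -0.  -1.1]
```

View pics/w7.png

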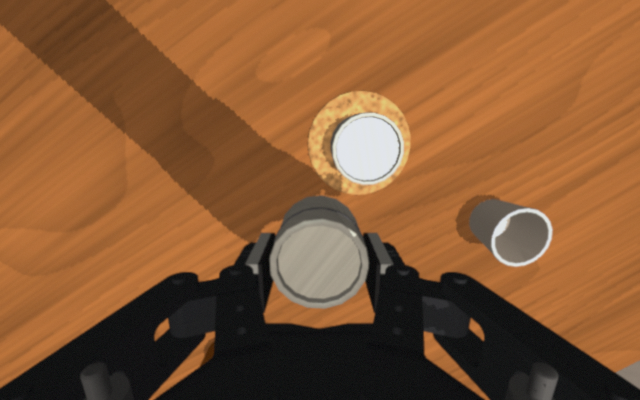

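View pics/t7.png

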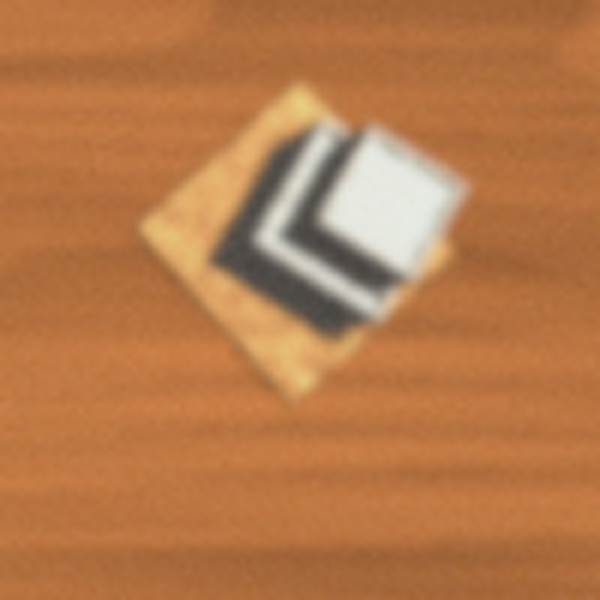

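The square stack is seated and aligned. In the wrist view the large round rim is centred at (368,149) and the held tin's rim at (319,261).

```bash
python3 - <<'E'
from h import *
f=dict(np.load("w7.npz")); s=observe(); R=np.array(s["tcp_rot"]); p=np.array(s["position"])
w=ray(f,[(319,261),(270,261),(368,261),(319,307),(319,215)],p[2]-19.5+42)
print(((w-p[:2])@R[:2,:2]).round(1))
b=ray(f,[(368,149),(332,149),(404,149),(368,113),(368,185)],61); print(b.round(1),((b-p[:2])@R[:2,:2]).round(1))
h=cv2.cvtColor(f["image"],cv2.COLOR_RGB2HSV); m=(h[...,1]<60)&(h[...,2]>170)
for q in blobs(f,m,61,400): print(*q)
E
```

```text
[[  4.3  -0.3]
 [  4.2 -22.5]
 [  4.2  21.8]
 [-19.8  -0.3]
 [ 26.1  -0.3]]
[[470.7 110.3]
 [453.8  83.4]
 [487.5 137.4]
 [444.1 125.5]
 [498.9  94.2]] [[41.3 42.8]
 [41.3 11. ]
 [41.4 74.6]
 [71.9 41.5]
 [ 8.9 44.1]]
[298. 245.] [513.7   7.5  11.7  52.2  20.2  22.8]
[521. 237.] [624.2 195.7  58.8  60.1  67.1  59.4]
[368. 148.] [471.1 110.2  62.   62.2  58.6  61.9]
```

```bash
python3 -m pendant '[4,1,1.2,0,0, 4,2.5,2.8,0,0, 4,3.8,4.3,0,0, 4,3.8,4.3,2,0, 4,3.8,4.3,5,0, 4,3.8,4.3,7,0, 4,3.8,4.3,8,0, 4,3.8,4.3,8.5,0, 4,3.8,4.3,8.5,0, 4,3.8,4.3,8.5,0]'
python3 -m pendant '[4,0,0,0,0, 4,0,0,0,0, 4,0,0,0,0]'
python3 -c "
from h import *
t=np.array([470.9,110.2])-2.7*np.array([-.848,.53]); print(t)
go(*t,75.5)"
```

```text
clock: 26.68
position: [474.8, 109.5, 93.8]
tcp_rot: [[-0.847, 0.531, 0.001], [0.531, 0.847, 0.0], [-0.001, 0.001, -1.0]]
contact_force: [0.6, -0.5, -0.4]
gripper_width: 0.528
gripper_force: 36.2
clock: 26.93
position: [474.7, 109.7, 93.6]
tcp_rot: [[-0.848, 0.531, 0.001], [0.531, 0.848, 0.001], [-0.001, 0.001, -1.0]]
contact_force: [-0.7, 0.2, -1.1]
gripper_width: 0.525
gripper_force: 36.2
[473.1896 108.769 ]
shift cm [ 0.08 -0.16  1.81] turn 0 yawy 58.0 pos [474.7 109.7  93.6] clk 26.9333 w 0.5252040994022584 F [-0.7  0.2 -1.1]
```

```bash
python3 -m pendant '[4,0.15,-0.15,0.6,0, 4,0.15,-0.15,1.1,0, 4,0.15,-0.15,1.3,0, 4,0.15,-0.15,1.3,0, 4,0.15,-0.15,1.3,0, 4,0.15,-0.15,1.3,0]'
python3 -m pendant '[4,0,0,0.1,0, 4,0,0,0.2,0, 4,0,0,0.3,0, 4,0,0,0.4,0, 4,0,0,0.4,0, 4,0,0,0.4,0, 4,0,0,0.4,0]'
python3 -c "
from h import *
go(472.5,109.2,75.5)"
```

```text
clock: 27.43
position: [472.2, 109.1, 79.8]
tcp_rot: [[-0.848, 0.531, 0.0], [0.531, 0.848, 0.0], [-0.0, 0.0, -1.0]]
contact_force: [-0.4, -0.1, -0.7]
gripper_width: 0.523
gripper_force: 36.2
clock: 28.02
position: [472.1, 109.1, 75.8]
tcp_rot: [[-0.848, 0.531, -0.0], [0.531, 0.848, 0.0], [0.0, 0.0, -1.0]]
contact_force: [0.3, -0.6, -1.4]
gripper_width: 0.528
gripper_force: 36.2
shift cm [-0.03  0.03  0.03] turn 0 yawy 58.0 pos [472.1 109.1  75.8] clk 28.0167 w 0.5275704777838571 F [ 0.3 -0.6 -1.4]
```

Inside the rim with no contact so far, 0.3 mm left to go.

```bash
python3 -m pendant '[4,0,0,0.05,0, 4,0,0,0.1,0, 4,0,0,0.15,0, 4,0,0,0.15,0, 4,0,0,0.15,0]'
```

```text
clock: 28.43
position: [472.3, 109.1, 75.5]
tcp_rot: [[-0.848, 0.531, 0.0], [0.531, 0.848, 0.0], [-0.0, 0.0, -1.0]]
contact_force: [-6.6, -1.8, 14.0]
gripper_width: 0.526
gripper_force: 37.6
```

```bash
python3 -m pendant '[4.4,0,0,-0.05,0, 5,0,0,-0.1,0, 6.5,0,0,-0.1,0, 7.5,0,0,-0.1,0, 7.5,0,0,-0.1,0, 8.5,0,0,-0.1,0, 8.5,0,0,-1,0, 8.5,0,0,-4,0, 8.5,0,0,-8,0, 8.5,0,0,-10,0]'
python3 -m pendant '[8.5,-2,-4,-1,0, 8.5,-4,-7,-2,0, 8.5,-5,-10,-2,0, 8.5,-5,-10,-2,0, 8.5,-5,-10,-2,0, 8.5,-5,-10,-2,0]'
python3 - <<'E'
from h import *
f=grab_frame("side"); a=f["image"][140:400,240:500,::-1]; cv2.imwrite("pics/s9.png",cv2.resize(a,(600,600),interpolation=cv2.INTER_CUBIC))
t=grab_frame("top"); h=cv2.cvtColor(t["image"],cv2.COLOR_RGB2HSV); roi=np.zeros(h.shape[:2],bool); roi[110:280,110:520]=1
for q in blobs(t,(h[...,1]<70)&(h[...,2]>175)&roi,98): print(*q)
E
```

```text
clock: 29.27
position: [473.2, 109.4, 178.8]
tcp_rot: [[-0.848, 0.531, 0.004], [0.531, 0.848, 0.001], [-0.002, 0.003, -1.0]]
contact_force: [1.2, -0.2, 0.1]
gripper_width: 0.995
gripper_force: 0.0
clock: 29.77
position: [461.5, -1.7, 194.7]
tcp_rot: [[-0.848, 0.53, 0.0], [0.53, 0.848, 0.001], [-0.0, 0.001, -1.0]]
contact_force: [0.6, 0.8, 0.3]
gripper_width: 0.994
gripper_force: 0.0
[475. 173.] [ 566.  -377.7   44.    43.2   56.6   46.8]
[462. 178.] [ 560.  -360.9   56.1   57.6   58.9   23.5]
[277. 214.] [470.9  96.1 253.5  80.1   5.3  88.6]
[328. 207.] [464.7 -38.8 292.8 178.8   5.6 238.2]
[372. 204.] [ 494.7 -136.   253.9   19.5    6.8   63.1]
[386. 153.] [ 6.113e+02 -1.683e+02  4.680e+01  4.900e+01  6.000e-01  4.860e+01]
[229. 149.] [616.6 189.   58.   56.5   1.3  57.9]
```

View pics/s9.png

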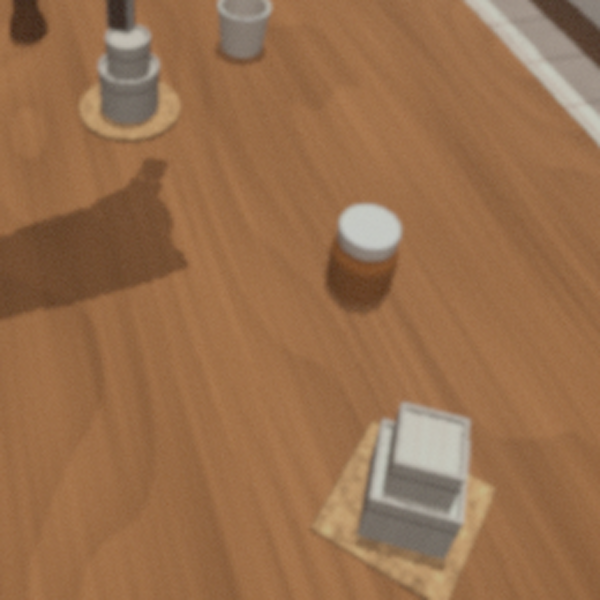

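The side view shows both stacks upright on their mats, with round at (128,75) and square at (430,480). The jar, cup and mill are in place and the gripper is clear.

```bash
python3 -c "
from bench import job
print(job.close_job())"
```

```text
the job is handed in; nothing more can be done
None
```

The job is handed in at about 30 s: both large tins stand centred on their mats, both small tins touched down at seated height and look upright in the last views, the jar, cup and mill look undisturbed, and the robot returned no verdict.

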